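Close the transport carton and take its contact temperature

TASK

Close the blood-transport carton: fold the short plain flap down flat first, then fold the long flap with the ringed label down flat over it. Then take the contact thermometer out of its stand and hold it upright with its tip inside the printed ring, pressing gently so that the sprung tip is pushed about half-way in. Finish while still holding it there; do not put it down or let go, and leave the jar, phone and tub of tubes alone.

Things in the scene. Friction and masses are not known exactly. Their poses are not given: they have to be found in the camera images.
- carton: open-topped brown cardboard carton, 180 (its x) x 150 (its y) x 100 mm (z), fixed to the bench; origin at the centre of its underside, z up. Its two narrow end flaps (at +x and -x) are already folded in. The short flap hinges on the -y top edge (line y = -75, z = 100 mm), the long flap on the +y top edge (y = +75, z = 100 mm). Either carton or thermometer stand may be on the left
- flap_inner (a joint): hinge of the short plain flap (176 mm along the hinge, 65 mm from hinge to free edge, 4 mm thick): 0 = closed flat, pi/2 = standing upright, more = leaning outwards (starts at 1.7 to 2.1, stop at 2.3). Stiff crease: stays where it is left, about 1 N at the free edge moves it. Closed, its top is 104 mm above the bench
- inner_edge (a point): middle of the short flap's free edge
- flap_outer (a joint): hinge of the long flap with the label (176 mm along the hinge, 95 mm from hinge to free edge, 4 mm thick): 0 = closed flat over the short flap, pi/2 = upright, more = leaning outwards (starts at 1.7 to 2.1, stop at 2.3). Stiff crease like the other. Closed, its top is 109 mm above the bench
- outer_edge (a point): middle of the long flap's free edge
- spot (a point): centre of the printed ring (black, 37 mm inside diameter, on a white 64 mm square label) on the outer face of the long flap, 55 mm from the hinge and 35 mm to the carton's +x side of the middle; it faces up once the flap is closed
- holder: thermometer stand: white block 90 x 90 x 90 mm, fixed to the bench, with a 21 mm upright hole through its middle; origin at the centre of its underside
- probe: contact thermometer, about 150 g, standing in the stand: a grey square handle 26 x 26 x 80 mm whose underside rests on the stand's top (so the handle spans heights 90 to 170 mm), and below it a steel stem 14 mm thick, 45 mm long, and a 9 mm sprung tip reaching 70 mm below the handle. Origin at the centre of the handle's underside, z up along the handle, x and y square to its faces
- tip (a joint): how far the sprung tip is pushed into the stem: 0 = fully out, 0.014 m = fully in; spring 0.35 N per mm (2.5 N half-way, 4.9 N fully in, then rigid)
- tip_end (a point): end of the sprung tip, on the handle's axis, 70 mm below the handle's underside when out
- jar: bystander: screw-top jar, 56 mm across, 75 mm tall; origin at the centre of its underside
- phone: bystander: black cordless phone in its cradle, 75 x 85 mm, 130 mm tall; origin at the centre of its underside
- tub: bystander: white open tub 80 x 140 x 60 mm with capped tubes standing to 92 mm; origin at the centre of its underside
There are look-alikes about, which are no part of the job. What is shaped like the holder but orange or turquoise is not meant.

How it is judged:
On the way, in this order (a step that is already met when the one before it is completed fails the run):
1. the short flap is folded down flat while the long one is still up (value of joint flap_inner below 0.12 rad and value of joint flap_outer above 0.6 rad), for 0.1 s.
2. the long flap is folded down flat over it (value of joint each of flap_inner, flap_outer below 0.12 rad), for 0.2 s.
3. the thermometer is held in the fingers, its tip clear above the stand (height (world z) of tip_end above 0.095 m and contact force between the fingers and probe above 1 N and contact force between probe and holder below 0.05 N), for 0.1 s.
At the end, for the whole second after the job is handed in: Both flaps are within 0.12 rad of flat; the thermometer, held in the fingers and still, stands within 8 degrees of upright with its tip end within 15 mm of the ring's centre, pressing on the flap with 0.7 to 6 N, the sprung tip pushed in 3 to 12 mm of its 14 mm (all of step 2 and distance between tip_end and spot below 0.015 m and angle between probe's own z axis and vertical below 0.14 rad and value of joint tip between 0.003 and 0.012 m and contact force between probe and carton between 0.7 and 6 N and contact force between the fingers and probe above 1 N and contact force between probe and holder below 0.05 N and linear speed of probe below 0.02 m/s); the arm keeps its last pose, push and grip.
It fails at once if the thermometer is driven hard into the carton (over 20 N) (contact force between probe and carton above 20 N).
It fails at once if a bystander is pushed more than 30 mm (distance of any of jar, phone, tub from where it was at the start of the episode above 0.03 m).
It also fails if it takes over 64 s, if anything falls off the work surface, if the arm or the gripper's body presses on something with over 40 N, if the wrist force passes 120 N, or if a joint passes its speed limit or range.

ROBOT

A 6-joint arm with a two-finger parallel gripper is mounted at the origin on the work surface. World frame = base frame: x ahead of the robot, y to its left, z up, the work surface at z = 0. Lengths are in m, angles in rad, forces in N, time in s.
With the tool pointing down it reaches from about 0.3 to 0.775 m from the base axis. Payload 14.6 kg.
Tool frame: the origin (TCP) lies at the very end of the fingers, on their centre line; the grasp point (between the pads) lies arm.pinch_z behind it (arm.pinch_z is the distance from the TCP to the grasp point, in m); z points along the fingers, y is the line along which they close (so a half turn about z gives the same grasp; the last joint's range is limited). The gripper opens to 94 mm and grips with 3 to 60 N. Pads are 16 mm wide; open, the fingers measure 119 mm over their backs; the gripper's body (75 mm by 177 mm) begins 78 mm behind the grasp point.
Start: joints at [-1.403, 0.3, 1.521, -0, 1.321, -0.067], TCP at [0.128, -0.535, 0.205] pointing down, gripper open.
Joint ranges: [-3.03, 3.03], [-0.79, 2.21], [0.23, 2.52], [-1.04, 4.18], [0, 3.07], [-2.55, 2.55]. Speed limits (rad/s): [2.22, 2.22, 2.57, 3.14, 3.14, 3.14].

INTERFACE

Orientations are given as a unit quaternion [w, x, y, z].
In Python, from plant import arm gives the robot as it stands.
- The arm moves only by the tool drive_tool, never from a script. Its argument "motion" is a list of rows, each a list of 3 entries, a list of its own where there are three numbers: the shift along the world's x, y, z in mm, then the turn, a rotation vector about the world's x, y, z in degrees, then the closure in counts, from 0 (fully open) to 255 (shut). A call has 1 to 12 rows; each row is the pose to reach, as a shift and turn from the pose commanded when the call began; what a row does not reach only later rows make up. A row lasts 1/8 s, in which the tool goes at most 62.5 mm and 10.7 degrees, less where a joint would pass 70% of its speed; a pose out of reach is approached as far as the arm can. A call with a gripper value outside its range is refused whole. The fingers move at their own pace and stop on an object; "force" is the grip in N (left out, the last holds). Time passes only in rows, so rows that repeat a pose let the fingers close. It gives the time, the measured TCP pose, the force, the opening and the grip force at its end, in the units of the state.
- arm.read_state(): the state, without advancing time (a new reading comes with each control period).
- arm.read_camera(name): name is "scene" or "top" or "wrist"; returns a dict with "img" (420x560x3 uint8, red, green, blue), "depth" (420x560 float32, m along the optical axis (not along the pixel's ray), 0 where there is no reading), "fx", "fy", "cx", "cy" (pixels), "k1" (the pictures are not rectified: a ray, as slopes to the right and down, at radius r is drawn at 1 + k1 r^2 times it, then the intrinsics apply), "pose" (4x4, takes a point from camera to world coordinates). Camera axes: x right, y down, z forward; pixel columns grow to the right and rows downward; lengths in m; the calibration is good to about 2 mm. A picture is of the moment at which its call begins.
- arm.finish_job(): hands the job in; it is judged then, once.
Trained networks look in the newest picture that a camera, given by its name, has taken for a name from the list of things; names that differ only in an ending like _2 or _b are one class to them, and where a whole thing is asked for, a point or a joint stands for the part that bears it (a point fixed in the world has none). Each returns a list of dicts, best first, with "conf" (0 to 1); they miss things now and then, are a little off and sometimes report something else, mostly with a low value. They report only what shows in the picture. A call takes as long as a camera call. They do not tell look-alikes from the thing itself.
- arm.spot_in(camera, target): "extent" ([centre column, centre row, width, height] as shares, 0 to 1, of the picture: columns of its width, rows of its height, round what is visible of it).
- arm.regions_of(camera, target): "pixels" (420x560 bool, what is visible of it) and "extent" ([centre column, centre row, width, height] as shares, 0 to 1, of the picture: columns of its width, rows of its height, round what is visible of it).
The state is a dict: "t": time; "joints": joint angles; "qvel": joint speeds; "tau": joint torques, N m; "tool_pos": TCP position; "tcp_rot": TCP orientation; "wrist_force": force on the tool from outside, world axes, zero at the start; "moment": the same for the moment, N m; "width": finger opening in m; "gripper_force": force on a finger pad.
Only numpy, scipy, OpenCV 4.12 (cv2) and the standard library are available. Lean on these libraries where they do the work, as an engineer would, in place of code of your own. Each camera call takes 0.05 s, during which the arm holds its last target. There are 200 camera calls.

## Working session

There is one attempt and no reset: what is moved stays moved. The work goes in short steps, Python scripts to look and compute and a tool call to move; the robot and the scene stay as the last step left them, time stands still between calls to the robot, and variables do not carry over. Pictures are saved under pics/ and viewed, at most 10 in all, crops included, and the job is handed in when it is done.

Besides the shell and the picture viewer there is one more tool, called after "Request:" as name(argument=value, ...) on one line, values as JSON. drive_tool: Moves the arm, as the interface text tells. Its arguments: {"type":"object","properties":{"motion":{"type":"array"},"force":{"type":"number"}},"required":["motion"]}

```bash
mkdir -p pics; ls; cat > h.py <<'E'
import numpy as np, cv2
from plant import arm
def deproj(c,u,v,d):
    x=(np.asarray(u,float)-c["cx"])/c["fx"]; y=(np.asarray(v,float)-c["cy"])/c["fy"]
    xu,yu=x.copy(),y.copy()
    for _ in range(20):
        s=1+c["k1"]*(xu**2+yu**2); xu,yu=x/s,y/s
    P=np.stack([xu*d,yu*d,np.asarray(d,float)],-1)
    T=np.array(c["pose"]); return P@T[:3,:3].T+T[:3,3]
def cloud(c):
    v,u=np.mgrid[0:420,0:560]; P=deproj(c,u,v,c["depth"]); P[c["depth"]<=0]=np.nan; return P
def save(c,n): cv2.imwrite("pics/"+n,cv2.cvtColor(c["img"],cv2.COLOR_RGB2BGR))
E
python3 - <<'E'
from h import *
print(arm.pinch_z, arm.read_state())
ims=[]
for n in("scene","top"):
    c=arm.read_camera(n); np.savez(n+".npz",**c); ims.append(c["img"])
    print(n,np.round(c["pose"],3).tolist(),c["fx"],c["k1"])
    P=cloud(c)
    for t in("carton","flap_inner","flap_outer","spot","holder","probe","jar","phone","tub"):
        for r in arm.regions_of(n,t)[:4]:
            m=r["pixels"]; print(t,round(r["conf"],2),(np.array(r["extent"])*[560,420,560,420]).round(),np.nanmedian(P[m],0).round(3))
    save(c,n+".png")
E
```

```text
pics
0.0188 {'t': 0.0, 'joints': array([-1.40261336e+00,  3.00465852e-01,  1.52155386e+00,  2.95741447e-06,
        1.32071090e+00, -6.65994802e-02]), 'qvel': array([-2.28126249e-03, -1.44764900e-04, -4.99532671e-04, -7.24101431e-04,
       -9.34627467e-04, -9.12569229e-05]), 'tau': array([-3.31394040e-04, -5.31803727e+01, -3.52736664e+01,  7.07655237e-02,
        2.44454015e-02, -1.12939072e-04]), 'tool_pos': array([ 0.12790275, -0.53465967,  0.20490073]), 'tcp_rot': array([-5.68318855e-04,  9.93117442e-01,  1.17121403e-01, -2.74564052e-05]), 'wrist_force': array([-0.13571907,  0.03667591, -0.21029044]), 'moment': array([-0.01580445, -0.02513208,  0.02258459]), 'gripper_force': 0.0, 'width': 0.09404980215223797}
scene [[-0.078, 0.732, -0.677, 1.151], [0.997, 0.056, -0.054, 0.039], [-0.002, -0.679, -0.734, 0.723], [0.0, 0.0, 0.0, 1.0]] 484.99835332543546 -0.01255498850078612
carton 0.89 [416. 181. 158. 147.] [0.484 0.236 0.098]
flap_inner 0.67 [359. 176.  40.  85.] [0.512 0.125 0.137]
flap_outer 0.74 [459. 154.  78.  99.] [0.451 0.302 0.143]
spot 0.67 [456. 154.  74.  97.] [0.451 0.3
[... 631 characters left out ...]
4.09344946238986 -0.058928293951674454
carton 0.85 [124. 282. 164. 144.] [0.462 0.242 0.099]
flap_inner 0.59 [188. 261.  35. 103.] [0.5   0.118 0.162]
flap_outer 0.88 [ 77. 299.  71. 114.] [0.44  0.299 0.145]
spot 0.8 [ 76. 299.  72. 113.] [0.439 0.299 0.145]
holder 0.92 [289. 208.  70.  75.] [ 0.6   -0.049  0.09 ]
holder 0.87 [370. 327.  69.  75.] [ 0.394 -0.188  0.09 ]
holder 0.68 [375. 239.  76.  69.] [ 0.542 -0.191  0.09 ]
probe 0.91 [388. 237.  27.  22.] [ 0.547 -0.197  0.169]
jar 0.65 [275. 122.  29.  39.] [ 0.764 -0.018  0.073]
phone 0.87 [321. 123.  44.  59.] [ 0.764 -0.113  0.027]
phone 0.48 [ 77. 299.  74. 115.] [0.439 0.299 0.145]
tub 0.84 [183. 127.  78.  52.] [0.759 0.16  0.038]
```

View pics/scene.png

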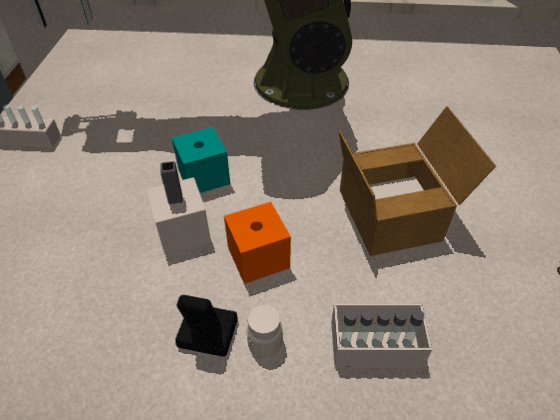

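View pics/top.png

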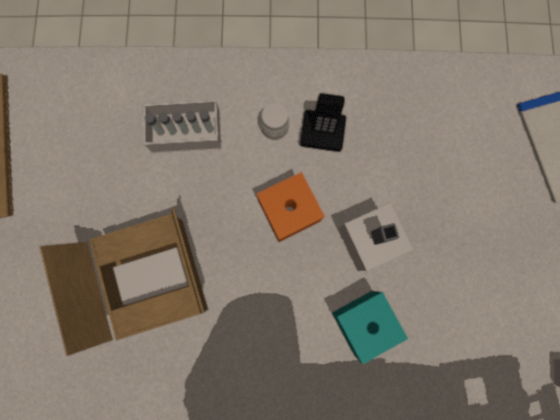

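Both views agree. The carton is on the left (top px 150,270): short flap at right (188,261), long flap at left (77,299).

Stand candidates in the top view are orange (290,207), turquoise (371,327) and white with the probe in it (378,238). The white one fits: it isn't one of the excluded colours and it holds the grey handle. Next I'll measure poses and take a confirming crop.

```bash
python3 - <<'E'
from h import *
c=dict(np.load("top.npz")); P=cloud(c); s=dict(np.load("scene.npz")); Q=cloud(s)
def rect(pts,n):
    r=cv2.minAreaRect((pts[:,:2]*1000).astype(np.float32)); print(n,len(pts),np.round(r[0],1),np.round(r[1],1),round(r[2],1))
for nm,X in(("top",P),("scene",Q)):
    X=X.reshape(-1,3); X=X[~np.isnan(X[:,0])]
    f=lambda x0,x1,y0,y1,z0,z1:X[(X[:,0]>x0)&(X[:,0]<x1)&(X[:,1]>y0)&(X[:,1]<y1)&(X[:,2]>z0)&(X[:,2]<z1)]
    rect(f(.33,.62,.06,.40,.092,.104),nm+" carton")
    rect(f(.47,.65,-.28,-.12,.084,.096),nm+" holder")
    rect(f(.47,.65,-.28,-.12,.163,.18),nm+" probe top")
    for n,a in(("inner",(.35,.62,.06,.17,.112,.2)),("outer",(.3,.6,.24,.42,.112,.25))):
        F=f(*a); m=F.mean(0); w=np.linalg.svd(F-m,full_matrices=False)[2][2]; print(nm,n,len(F),m.round(4),"normal",w.round(3),"min",F.min(0).round(3),"max",F.max(0).round(3), F[F[:,2]>F[:,2].max()-.006].mean(0).round(3))
    for n,a in(("jar",(.72,.82,-.06,.03,.05,.1)),("phone",(.68,.85,-.18,-.07,.01,.2)),("tub",(.68,.85,.07,.25,.03,.2))): F=f(*a); print(n,F.min(0).round(3),F.max(0).round(3))
big=cv2.resize(c["img"][180:300,320:440],None,fx=4,fy=4,interpolation=cv2.INTER_CUBIC); cv2.imwrite("pics/crop.png",big[:,:,::-1])
E
```

```text
top carton 5809 [472.4 206.8] [181.3 162.5] 18.3
top holder 2246 [ 549.3 -204.7] [90.6 92.7] 24.9
top probe top 273 [ 549.4 -204.3] [25.8 26.6] 14.7
top inner 431 [0.5002 0.1171 0.1545] normal [ 0.303 -0.917 -0.258] min [0.416 0.086 0.113] max [0.585 0.153 0.168] [0.502 0.115 0.164]
top outer 4513 [0.4389 0.3018 0.1501] normal [ 0.28  -0.843  0.459] min [0.352 0.256 0.112] max [0.529 0.349 0.185] [0.433 0.317 0.181]
jar [ 0.749 -0.043  0.05 ] [0.798 0.007 0.08 ]
phone [ 0.723 -0.161  0.01 ] [ 0.807 -0.07   0.134]
tub [0.717 0.086 0.03 ] [0.807 0.233 0.095]
scene carton 3511 [472.6 204.6] [184.5 165.8] 18.5
scene holder 1554 [ 548.7 -204.4] [96.2 90.2] 24.9
scene probe top 194 [ 550.3 -203.8] [27.9 25.7] 13.8
scene inner 696 [0.512  0.1223 0.1433] normal [ 0.312 -0.932 -0.183] min [0.418 0.089 0.112] max [0.587 0.155 0.165] [0.509 0.118 0.162]
scene outer 3282 [0.4473 0.305  0.1486] normal [ 0.281 -0.843  0.459] min [0.351 0.258 0.112] max [0.531 0.349 0.184] [0.443 0.321 0.181]
jar [ 0.749 -0.043  0.05 ] [0.8   0.006 0.078]
phone [ 0.729 -0.16   0.01 ] [ 0.807 -0.07   0.132]
tub [0.717 0.088 0.03 ] [0.81  0.234 0.094]
```

View pics/crop.png

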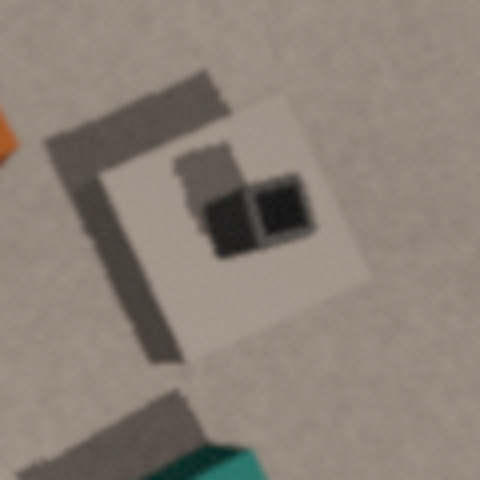

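The crop confirms the white block at top px (378,238) holds the grey square handle. Probe is at (0.5495, -0.204), yaw about 14.5°. Carton centre is about (0.472, 0.207), yaw 18.4°, with the short flap at about 1.83 rad and the long flap at about 2.05 rad. Now I'll shut the fingers and go outside the short flap.

Request:
drive_tool(motion=[[[0,0,60],[0,0,0],255],[[387,613,60],[0,0,5],255],[[387,613,60],[0,0,5],255],[[387,613,60],[0,0,5],255],[[387,613,60],[0,0,5],255],[[387,613,60],[0,0,5],255],[[387,613,60],[0,0,5],255],[[387,613,60],[0,0,5],255],[[387,613,60],[0,0,5],255],[[387,613,60],[0,0,5],255],[[387,613,60],[0,0,5],255],[[387,613,60],[0,0,5],255]], force=30)

```text
t: 2.5
tool_pos: [0.4958, 0.0485, 0.2657]
tcp_rot: [0.0, 0.987, 0.16, 0.0]
wrist_force: [0.5, -0.7, 0.5]
width: 0.0005
gripper_force: 0.0
```

```bash
python3 - <<'E'
import numpy as np
C=np.array([.4724,.2068]);ey=np.array([-.316,.949])
def path(h,sgn,r,t,z0,ths):
    out=[]
    for th in np.radians(ths):
        y=h-sgn*(r*np.cos(th)-t*np.sin(th)*-1)*-1 if 0 else h+sgn*(r*np.cos(th)-t*np.sin(th))
        z=z0+r*np.sin(th)+t*np.cos(th); y-=sgn*12.5
        w=C*1000+ey*y; out.append([*w.round(),round(z)])
    return out
print("inner");[print(p) for p in path(-75,1,52,4,100,[105,90,75,60,45,30,20,10,0])]
print("outer");[print(p) for p in path(75,-1,78,4,105,[117,105,90,75,60,45,30,20,10,0])]
from plant import arm
s=arm.read_state();print(s["t"],s["tool_pos"],s["width"],s["joints"])
E
```

```text
inner
[np.float64(506.0), np.float64(107.0), 149]
[np.float64(501.0), np.float64(120.0), 152]
[np.float64(497.0), np.float64(133.0), 151]
[np.float64(493.0), np.float64(145.0), 147]
[np.float64(489.0), np.float64(156.0), 140]
[np.float64(486.0), np.float64(165.0), 129]
[np.float64(485.0), np.float64(169.0), 122]
[np.float64(484.0), np.float64(172.0), 113]
[np.float64(484.0), np.float64(173.0), 104]
outer
[np.float64(432.0), np.float64(327.0), 173]
[np.float64(437.0), np.float64(313.0), 179]
[np.float64(443.0), np.float64(294.0), 183]
[np.float64(450.0), np.float64(274.0), 181]
[np.float64(456.0), np.float64(256.0), 175]
[np.float64(461.0), np.float64(240.0), 163]
[np.float64(465.0), np.float64(228.0), 147]
[np.float64(467.0), np.float64(222.0), 135]
[np.float64(469.0), np.float64(218.0), 122]
[np.float64(469.0), np.float64(216.0), 109]
2.5 [0.49578668 0.04853615 0.26568486] 0.00047289496278159985 [ 2.41056354e-02  1.41109827e-01  1.57407479e+00 -1.04714750e-04
  1.42569192e+00  1.27254402e+00]
```

Request:
drive_tool(motion=[[[19,30,-60],[0,0,0],255],[[19,30,-117],[0,0,0],255],[[14,46,-117],[0,0,0],255],[[10,58,-117],[0,0,0],255],[[5,71,-114],[0,0,0],255],[[1,84,-115],[0,0,0],255],[[-3,96,-119],[0,0,0],255],[[-7,107,-126],[0,0,0],255],[[-10,116,-137],[0,0,0],255],[[-11,120,-145],[0,0,0],255],[[-12,123,-153],[0,0,0],255],[[-12,124,-162],[0,0,0],255]])

```text
t: 4.0
tool_pos: [0.4831, 0.1705, 0.1031]
tcp_rot: [-0.0, 0.987, 0.16, 0.0]
wrist_force: [-9.4, -3.3, 55.6]
width: 0.0003
gripper_force: 28.9
```

```bash
python3 - <<'E'
from h import *
s=arm.read_state();print(s["t"],s["tool_pos"],s["wrist_force"])
c=arm.read_camera("scene");save(c,"a.png")
E
```

```text
4.0 [0.48305904 0.17048821 0.10312002] [-9.44757592 -3.33629413 55.550843  ]
```

View pics/a.png

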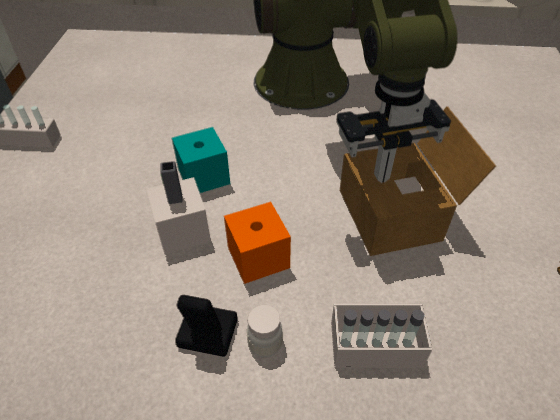

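The short flap is folded down (finger resting on it at px 385,175, wrist force about 55 N). The long flap still stands at px (460,155). Lifting off and going round outside the long flap.

Request:
drive_tool(motion=[[[0,0,60],[0,0,0],255],[[0,0,120],[0,0,0],255],[[0,0,180],[0,0,0],255],[[-20,59,180],[0,0,0],255],[[-39,118,180],[0,0,0],255],[[-59,177,180],[0,0,0],255],[[-59,177,180],[0,0,0],255],[[-59,177,120],[0,0,0],255],[[-59,177,69],[0,0,0],255],[[-59,177,69],[0,0,0],255]])

```text
t: 5.3
tool_pos: [0.4232, 0.3457, 0.1695]
tcp_rot: [0.001, 0.987, 0.16, -0.003]
wrist_force: [0.3, -1.1, 0.2]
width: 0.0002
gripper_force: 0.0
```

```bash
python3 - <<'E'
from h import *
s=arm.read_state();print(s["t"],s["tool_pos"],s["wrist_force"],s["joints"])
c=arm.read_camera("top");P=cloud(c).reshape(-1,3)
e=np.array([[.949,.316],[-.316,.949]]);L=(P[:,:2]-[.4724,.2068])@e.T
for y0,y1 in((-70,-55),(-55,-40),(-40,-25),(-25,-12)):
    m=(abs(L[:,0])<.08)&(L[:,1]>y0/1e3)&(L[:,1]<y1/1e3); print(y0,np.nanmedian(P[m,2]))
m=(abs(L[:,0])<.08)&(L[:,1]>.06)&(L[:,1]<.14)&(P[:,2]>.115)&(P[:,2]<.2);print("outer max z",P[m,2].max())
E
```

```text
5.3 [0.42321795 0.34566941 0.16947727] [ 0.32951913 -1.12911518  0.2078674 ] [ 6.17929668e-01  3.27474620e-01  1.57100160e+00 -1.66507654e-04
  1.24958758e+00  1.86777742e+00]
-70 0.10373999205761242
-55 0.10392147621068282
-40 0.1037339739594893
-25 0.10352836435676682
outer max z 0.18524616658126503
```

Short flap is flat (z 0.104). Now sweeping the long flap closed.

Request:
drive_tool(motion=[[[9,-19,3],[0,0,0],255],[[14,-33,9],[0,0,0],255],[[20,-52,13],[0,0,0],255],[[27,-72,11],[0,0,0],255],[[33,-90,5],[0,0,0],255],[[38,-106,-7],[0,0,0],255],[[42,-118,-23],[0,0,0],255],[[44,-124,-35],[0,0,0],255],[[46,-128,-48],[0,0,0],255],[[46,-130,-56],[0,0,0],255],[[46,-130,-60],[0,0,0],255],[[46,-130,-60],[0,0,0],255]])

```text
t: 6.85
tool_pos: [0.4698, 0.2177, 0.1123]
tcp_rot: [-0.0, 0.987, 0.161, -0.0]
wrist_force: [0.1, 0.9, 0.1]
width: 0.0003
gripper_force: 0.0
```

Request:
drive_tool(motion=[[[0,0,60],[0,0,0],255],[[0,0,120],[0,0,0],255],[[0,0,180],[0,0,-4],0],[[40,-210,180],[0,0,-4],0],[[40,-210,180],[0,0,-4],0],[[40,-210,180],[0,0,-4],0],[[40,-210,180],[0,0,-4],0],[[40,-210,180],[0,0,-4],0]])

```text
t: 7.85
tool_pos: [0.5101, 0.0063, 0.2927]
tcp_rot: [0.0, 0.992, 0.125, 0.0]
wrist_force: [-0.1, 0.5, -0.4]
width: 0.057
gripper_force: 0.0
```

```bash
python3 - <<'E'
from h import *
s=arm.read_state();print(s["t"],s["tool_pos"],s["tcp_rot"],s["wrist_force"],s["joints"])
c=arm.read_camera("top");save(c,"b.png");np.savez("b.npz",**c);Pm=cloud(c);P=Pm.reshape(-1,3)
e=np.array([[.949,.316],[-.316,.949]]);L=(P[:,:2]-[.4724,.2068])@e.T
for y0,y1 in((-70,-55),(-40,-25),(-12,10),(20,40),(50,70)):
    m=(abs(L[:,0])<.08)&(L[:,1]>y0/1e3)&(L[:,1]<y1/1e3); print(y0,np.nanmedian(P[m,2]))
for r in arm.regions_of("top","spot")[:3]: print(r["conf"],np.array(r["extent"])*[560,420,560,420],np.nanmedian(Pm[r["pixels"]],0))
for r in arm.spot_in("top","spot")[:3]: print(r)
# white label
m=(np.abs(L[:,0]-.035)<.06)&(np.abs(L[:,1]-.02)<.055)&(abs(P[:,2]-.109)<.006)&(c["img"].reshape(-1,3).min(1)>110)
rc=cv2.minAreaRect((P[m,:2]*1000).astype(np.float32));print("label",m.sum(),rc)
E
```

```text
7.85 [0.51008296 0.00631044 0.29266216] [4.97669625e-06 9.92206850e-01 1.24601535e-01 1.56927971e-04] [-0.14920763  0.53187487 -0.43898906] [-5.94638751e-02  1.56204254e-01  1.49551166e+00  4.79178843e-05
  1.48956638e+00  1.26147612e+00]
-70 0.10372426196006013
-40 0.10408710545121258
-12 0.11182681353507695
20 0.11054148690560739
50 0.10917055841350809
0.61 [119.    281.61   56.784 120.204] [0.47914469 0.23760402 0.11036281]
0.58 [374.36 238.77  74.48  69.72] [ 0.54040459 -0.1898204   0.08979352]
{'extent': [0.21, 0.6698, 0.1039, 0.2729], 'conf': 0.72}
label 1275 ((495.713134765625, 242.40655517578125), (108.515380859375, 87.87320709228516), 18.3631534576416)
```

View pics/b.png

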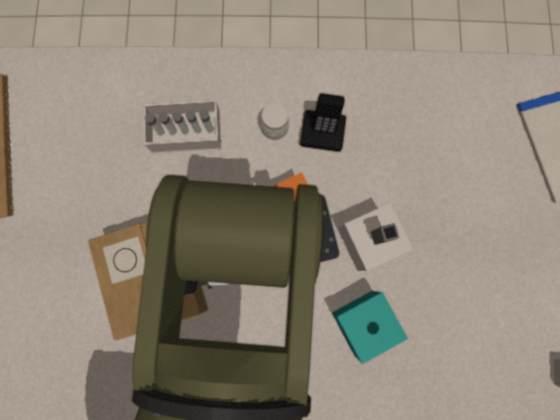

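The long flap is down (about 0.04 rad), and the label with its ring shows at top px (125,260). Next: the ring centre and the grasp.

```bash
python3 - <<'E'
from h import *
c=dict(np.load("b.npz"));P=cloud(c);g=cv2.cvtColor(c["img"],cv2.COLOR_RGB2GRAY)
roi=g[235:285,98:152]; print(roi[::4,::4])
b=(roi>roi.max()*.72).astype(np.uint8); n,l,st,ce=cv2.connectedComponentsWithStats(b); print(st[:5].tolist(),ce[:5].round(1).tolist())
k=np.isin(l,[i for i in range(1,n) if st[i,4]>60]); v,u=np.nonzero(k); X=P[v+235,u+98]; X=X[~np.isnan(X[:,0])]
print(cv2.minAreaRect((X[:,:2]*1000).astype(np.float32)), P[260,125])
E
```

```text
[[152 125 105 109 110 114 114 112 112 112 119 101  80  79]
 [107 111 107 108 110 111 114 126 157 163 149 114  76  81]
 [108 109 109 110 125 155 165 166 164 163 167 118  68  81]
 [111 115 158 163 162 166 149 150 159 167 168 119  79  81]
 [110 115 161 164 163 112 161 162 153 141 165 132  84  81]
 [113 112 165 162 118 162 163 162 163 137 164 154  77  80]
 [110 110 154 161 125 166 165 166 162 158 162 167  78  80]
 [110 109 129 163 115 164 165 165 163 142 162 161  79  81]
 [115 111 114 164 149 153 165 163 161 117 161 159  79  82]
 [115 113 115 164 163 152 107 105 142 162 163 152  82  80]
 [118 116 114 152 164 165 164 164 160 159 145 103  81  84]
 [127 116 112 126 166 164 160 141 115 114 110  88  82  80]
 [147 114 111 114 133 115 112 111 107 111 105  82  83  81]]
[[0, 0, 54, 50, 1293], [0, 0, 5, 2, 8], [4, 1, 43, 48, 1387], [0, 43, 2, 7, 12]] [[27.2, 24.5], [1.6, 0.4], [26.2, 24.5], [0.4, 46.4]]
((507.52197265625, 168.2969970703125), (76.92203521728516, 207.81353759765625), 5.702079772949219) [0.50032326 0.23240559 0.10853199]
```

Request:
drive_tool(motion=[[[40,-210,0],[0,0,0],0],[[40,-210,0],[0,0,0],0],[[40,-210,0],[0,0,0],0],[[40,-210,0],[0,0,0],0],[[40,-210,0],[0,0,0],0],[[40,-210,0],[0,0,0],0],[[40,-210,0],[0,0,0],0]])

```text
t: 8.88
tool_pos: [0.5501, -0.2011, 0.2928]
tcp_rot: [0.0, 0.992, 0.127, 0.0]
wrist_force: [-0.3, -0.1, -0.0]
width: 0.0939
gripper_force: 0.0
```

```bash
python3 - <<'E'
from h import *
s=arm.read_state();print(s["t"],s["tool_pos"],s["tcp_rot"],s["width"])
c=arm.read_camera("wrist");save(c,"w.png");X=cloud(c).reshape(-1,3)
F=X[(abs(X[:,0]-.55)<.05)&(abs(X[:,1]+.204)<.05)&(abs(X[:,2]-.17)<.006)]
print(len(F),cv2.minAreaRect((F[:,:2]*1000).astype(np.float32)) if len(F) else 0)
E
```

```text
8.875 [ 0.55013339 -0.20109982  0.29283969] [7.54632836e-05 9.91942416e-01 1.26689292e-01 2.48599345e-04] 0.09391707380915816
873 ((549.8636474609375, -204.54481506347656), (25.150129318237305, 25.316919326782227), 14.983213424682617)
```

View pics/w.png

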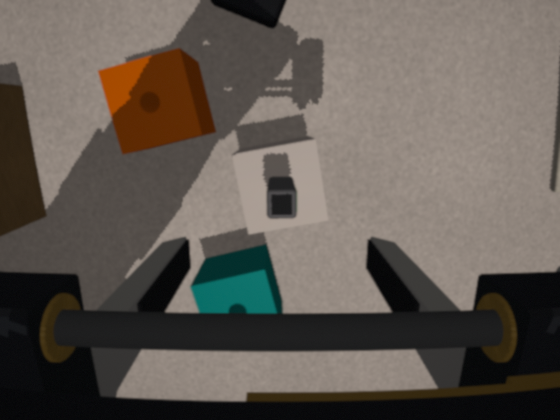

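The wrist view shows the grey handle at px (281,204) in the white stand, between the fingers. Going down and gripping.

Request:
drive_tool(motion=[[[0,-3,-60],[0,0,0.4],0],[[0,-3,-120],[0,0,0.4],0],[[0,-3,-165],[0,0,0.4],0],[[0,-3,-167],[0,0,0.4],0],[[0,-3,-167],[0,0,0.4],255],[[0,-3,-167],[0,0,0.4],255],[[0,-3,-167],[0,0,0.4],255],[[0,-3,-167],[0,0,0.4],255],[[0,-3,-167],[0,0,0.4],255],[[0,-3,-167],[0,0,0.4],255],[[0,-3,-167],[0,0,0.4],255],[[0,-3,-167],[0,0,0.4],255]], force=30)

```text
t: 10.42
tool_pos: [0.5499, -0.2055, 0.1254]
tcp_rot: [-0.0, 0.992, 0.129, -0.0]
wrist_force: [-0.8, 0.4, 0.5]
width: 0.0262
gripper_force: 30.0
```

Request:
drive_tool(motion=[[[0,0,20],[0,0,0],255],[[0,0,50],[0,0,0],255],[[0,0,80],[0,0,0],255],[[0,0,110],[0,0,0],255],[[0,0,125],[0,0,0],255],[[0,0,125],[0,0,0],255],[[0,0,125],[0,0,0],255]])

```text
t: 11.3
tool_pos: [0.5496, -0.2054, 0.249]
tcp_rot: [-0.001, 0.992, 0.129, -0.001]
wrist_force: [-0.6, 0.0, -1.5]
width: 0.0258
gripper_force: 30.0
```

```bash
python3 - <<'E'
from h import *
s=arm.read_state();print(s["t"],s["tool_pos"],s["wrist_force"],s["width"],s["gripper_force"])
e=np.array([[.949,.316],[-.316,.949]])
for n in("scene","top"):
    c=arm.read_camera(n);np.savez("s2"+n+".npz",**c);P=cloud(c);I=c["img"].astype(int)
    L=(P[...,:2]-[.4724,.2068])@e.T
    on=(abs(L[...,0])<.09)&(abs(L[...,1])<.075)&(abs(P[...,2]-.109)<.007)
    w=(on&(I[...,2]>.75*I[...,0])&(I.min(2)>110)).astype(np.uint8)
    w=cv2.morphologyEx(w,cv2.MORPH_CLOSE,np.ones((7,7)))
    k,l,st,ce=cv2.connectedComponentsWithStats(w); i=1+st[1:,4].argmax(); X=P[(l==i)&on]
    print(n,st[i],ce[i],cv2.minAreaRect((X[:,:2]*1000).astype(np.float32)),X.mean(0), deproj(c,*ce[i],np.median(c["depth"][l==i])))
E
```

```text
11.3 [ 0.54960413 -0.2054196   0.2489734 ] [-0.59011414  0.017559   -1.53590485] 0.025788647477653026 29.999591410160065
scene [394 171  46  29 822] [416.40997567 184.84184915] ((500.1295471191406, 232.6061553955078), (65.59033966064453, 64.03105163574219), 17.98862648010254) [0.50199563 0.23253421 0.11166534] [0.50249789 0.2324868  0.11190656]
top [ 103  237   45   46 1390] [124.83309353 259.75971223] ((500.8031311035156, 232.2836151123047), (64.53030395507812, 64.77852630615234), 18.085289001464844) [0.50066625 0.23187151 0.11150936] [0.50064673 0.23172008 0.11165443]
```

Thermometer is lifted (tip about 0.144 m) and the ring is measured at (0.5005, 0.2324). Carrying it above the ring.

Request:
drive_tool(motion=[[[-6,55,0],[0,0,0],255],[[-12,105,0],[0,0,0],255],[[-18,155,0],[0,0,0],255],[[-24,205,0],[0,0,0],255],[[-30,255,0],[0,0,0],255],[[-36,305,0],[0,0,0],255],[[-42,355,0],[0,0,0],255],[[-46,405,0],[0,0,0],255],[[-49,430,0],[0,0,0],255],[[-49,438,0],[0,0,0],255],[[-49,438,-23],[0,0,0],255],[[-49,438,-23],[0,0,0],255]])

```text
t: 12.9
tool_pos: [0.5005, 0.2314, 0.2259]
tcp_rot: [0.0, 0.992, 0.129, -0.002]
wrist_force: [0.6, 0.6, -1.5]
width: 0.0263
gripper_force: 30.0
```

```bash
python3 - <<'E'
from h import *
s=arm.read_state();print(s["t"],s["tool_pos"],s["tcp_rot"],s["wrist_force"],s["width"])
c=arm.read_camera("scene")
cv2.imwrite("pics/p.png",cv2.resize(c["img"][90:240,320:500],None,fx=4,fy=4,interpolation=cv2.INTER_CUBIC)[:,:,::-1])
E
```

```text
12.9 [0.50052654 0.23143729 0.22586384] [ 4.73376359e-04  9.91657744e-01  1.28887729e-01 -1.62724571e-03] [ 0.63443022  0.60531877 -1.48778641] 0.026309969330871263
```

View pics/p.png

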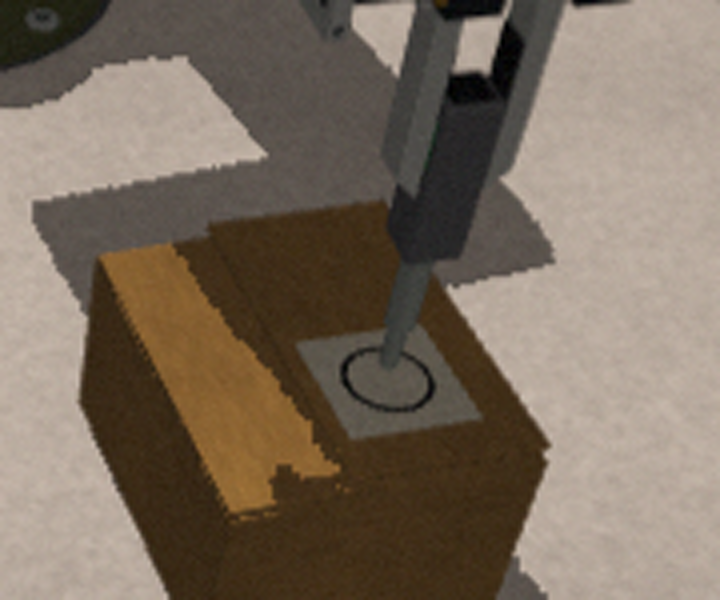

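The handle hangs upright in the fingers, its tip (crop px 390,362) just above the ring (388,380). Lowering in small steps while watching the force (unloaded Fz about -1.5 N).

Request:
drive_tool(motion=[[[0,1,-4],[0,0,0],255],[[0,1,-8],[0,0,0],255],[[0,1,-10],[0,0,0],255],[[0,1,-12],[0,0,0],255],[[0,1,-13],[0,0,0],255],[[0,1,-13],[0,0,0],255],[[0,1,-13],[0,0,0],255]])

```text
t: 13.82
tool_pos: [0.501, 0.2334, 0.2145]
tcp_rot: [-0.0, 0.992, 0.129, 0.0]
wrist_force: [-0.4, 0.0, -0.4]
width: 0.026
gripper_force: 30.0
```

Request:
drive_tool(motion=[[[0,-1,-1],[0,0,0],255],[[0,-1,-2],[0,0,0],255],[[0,-1,-3],[0,0,0],255],[[0,-1,-4],[0,0,0],255],[[0,-1,-4],[0,0,0],255],[[0,-1,-4],[0,0,0],255],[[0,-1,-4],[0,0,0],255]])

```text
t: 14.7
tool_pos: [0.501, 0.2324, 0.2105]
tcp_rot: [-0.0, 0.992, 0.129, 0.0]
wrist_force: [0.3, -1.1, -0.1]
width: 0.0255
gripper_force: 30.0
```

Request:
drive_tool(motion=[[[0,0,-1],[0,0,0],255],[[0,0,-2],[0,0,0],255],[[0,0,-3],[0,0,0],255],[[0,0,-3],[0,0,0],255],[[0,0,-3],[0,0,0],255],[[0,0,-3],[0,0,0],255]])

```text
t: 15.45
tool_pos: [0.501, 0.2324, 0.2075]
tcp_rot: [0.0, 0.992, 0.129, 0.0]
wrist_force: [-0.4, -0.1, 1.3]
width: 0.0258
gripper_force: 30.0
```

```bash
python3 - <<'E'
from h import *
e=np.array([[.949,.316],[-.316,.949]]);f=[]
for n in("scene","top")*4:
    c=arm.read_camera(n);s=arm.read_state();f.append(s["wrist_force"])
    if len(f)<3:
        P=cloud(c).reshape(-1,3);L=(P[:,:2]-[.4724,.2068])@e.T
        print(n,[round(float(np.nanmedian(P[(abs(L[:,0]+.03)<.05)&(abs(L[:,1]-y)<.01)&(P[:,2]<.13),2])),4) for y in(-.01,.01,.03,.06)])
        if n=="scene":cv2.imwrite("pics/q.png",cv2.resize(c["img"][90:240,320:500],None,fx=4,fy=4,interpolation=cv2.INTER_CUBIC)[:,:,::-1])
print(np.mean(f,0),np.std(f,0),s["tool_pos"],s["t"],s["gripper_force"])
E
```

```text
scene [0.109, 0.1089, 0.1089, 0.1088]
top [0.1089, 0.1091, 0.1088, 0.1087]
[ 0.03294465 -0.39097516  0.60073741] [0.55851637 0.62065444 0.29426614] [0.50099029 0.23244419 0.20744689] 15.85 30.000110864639282
```

View pics/q.png

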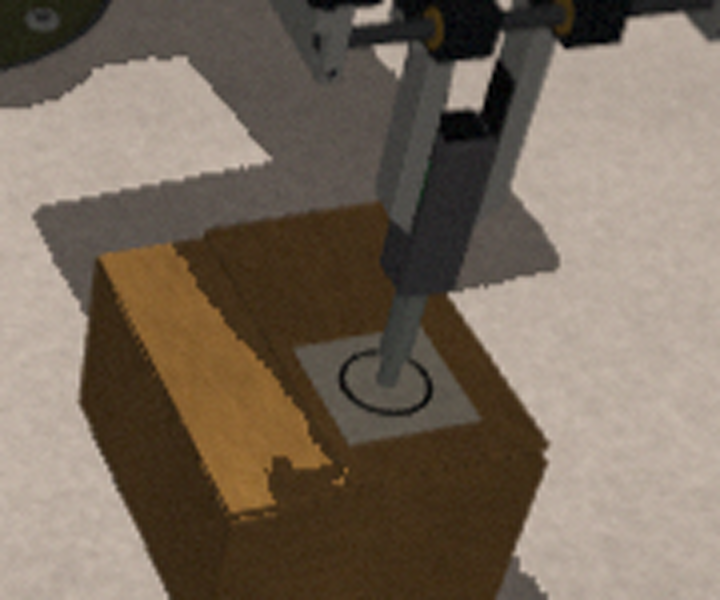

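The tip (crop px 388,382) sits in the centre of the ring, the probe is upright, and the flap is flat at 0.109 m. Net push is about 2.1 N, so the tip is about 6 mm in. Handing in.

```bash
python3 -c "
from plant import arm
print(arm.finish_job())"
```

```text
the job is handed in; nothing more can be done
None
```

I handed the job in, and no verdict came back: both flaps measured flat, and the thermometer is held upright with its tip at the ring's centre, pushing about 2.1 N (tip about 6 mm in).

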